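Fold the tool case's cover over and tuck it under the lip

ROBOT

A 6-joint arm with a two-finger parallel gripper is mounted at the origin on the work surface. World frame = base frame: x ahead of the robot, y to its left, z up, the work surface at z = 0. Lengths are in m, angles in rad, forces in N, time in s.
With the tool pointing down it reaches from about 0.325 to 0.85 m from the base axis. Payload 15.5 kg.
Tool frame: the origin (TCP) lies at the very end of the fingers, on their centre line; the grasp point (between the pads) lies 19 mm behind it (hold_point_z is the distance from the TCP to the grasp point, in m); y points along the fingers, z is the direction in which the jaws open and shut, and the axes are right-handed (so a half turn about y gives the same grasp; the last joint's range is limited). The gripper opens to 91 mm and grips with 3 to 60 N. Pads are 32 mm wide; open, the fingers measure 118 mm over their backs; the gripper's body (76 mm by 178 mm) begins 60 mm behind the grasp point.
Start: joints at [-1.401, 0.494, 1.345, -0, 1.302, -0.096], TCP at [0.164, -0.603, 0.214] pointing down, gripper open.
Joint ranges: [-2.91, 2.91], [-0.82, 2.16], [0.22, 2.67], [-1.22, 4.37], [0.12, 2.79], [-3.08, 3.08]. Speed limits (rad/s): [1.89, 1.89, 2.57, 3.01, 3.01, 3.01].

INTERFACE

Orientations are given as a rotation vector (axis times angle).
In Python, from station import * gives the robot as it stands. The module is installed in compiled form; this text tells all that it offers.
- The arm moves only by the tool move_arm, never from a script. Its argument "increments" is a list of rows, each an object with "offset": the shift along the tool's x, y, z in mm, a list of three; "roll": the turn about the tool's y in units of 6 degrees (1.0 is 6 degrees); "jaw": the opening, from -1 (shut) to 1 (fully open). A call has 1 to 20 rows; each row is the pose to reach, as a shift and turn from the pose commanded when the call began, along the tool's axes at that moment; what a row does not reach only later rows make up. A row lasts 1/8 s, in which the tool goes at most 62.5 mm and 10.7 degrees, less where a joint would pass 70% of its speed; a pose out of reach is approached as far as the arm can. A call with a gripper value outside its range is refused whole. The fingers move at their own pace and stop on an object; "force" is the grip in N (left out, the last holds). Time passes only in rows, so rows that repeat a pose let the fingers close. It gives the time, the measured TCP pose, the force and the opening at its end, in the units of the state.
- get_state(): the state, without advancing time (a new reading comes with each control period).
- grab_frame(name): name is "scene" or "top" or "wrist"; returns a dict with "color" (384x512x3 uint8, blue, green, red), "camera_matrix" (3x3 intrinsics, pixels), "dist_coeffs" ([k1, k2, p1, p2, k3] as OpenCV has them; the pictures are not rectified), "view" (4x4, takes a point from world to camera coordinates). Camera axes: x right, y down, z forward; pixel columns grow to the right and rows downward; lengths in m; the calibration is good to about 2 mm. A picture is of the moment at which its call begins. There is no depth.
- job_done(): hands the job in, once; it reports no verdict.
Trained networks look in the newest picture that a camera, given by its name, has taken for a name from the list of things; names that differ only in an ending like _2 or _b are one class to them, and where a whole thing is asked for, a point or a joint stands for the part that bears it (a point fixed in the world has none). Each returns a list of dicts, best first, with "conf" (0 to 1); they miss things now and then, are a little off and sometimes report something else, mostly with a low value. They report only what shows in the picture. A call takes as long as a camera call.
- find_in(camera, label): "point" ([row, column] in pixels, amid what is visible of it).
- masks_of(camera, label): "region" (384x512 bool, what is visible of it) and "point" ([row, column] in pixels, amid what is visible of it).
The state is a dict: "t": time; "joint_positions": joint angles; "joint_vel": joint speeds; "joint_efforts": joint torques, N m; "tool_pos": TCP position; "tcp_rot": TCP orientation; "contact_force": force on the tool from outside, world axes, zero at the start; "moment": the same for the moment, N m; "width": opening from 0.0 (shut) to 1.0 (fully open).
Only numpy, scipy, OpenCV 4.12 (cv2) and the standard library are available. Lean on these libraries where they do the work, as an engineer would, in place of code of your own. Each camera call takes 0.05 s, during which the arm holds its last target.

TASK

Shut the wooden tool case over the wrench: push on the outside of its upright cover to fold it down flat, then push its thumb step so that the cover slides home and its front edge is tucked beneath the steel lip. Only push with the fingertips on the cover's outer side: do not pinch the cover or touch its inside, and leave the wrench and the other tools lying where they are.

Things in the scene. Friction and masses are not known exactly. Their poses are not given: they have to be found in the camera images.
- case: Open-topped wooden tool case, 146 x 220 mm, 40 mm high to its rim; it never shifts. Origin on the counter under the case's middle (walls from -76 to +70 mm in x, +-110 mm in y). Its z is up; its own -x points to the front wall, which carries the lip, its +x to the hinge side. A wrench lies in it.
- cover (a joint): Angle (rad) of the plywood cover about its hinge line. 0: flat on the rim, reaching from the hinge to the case's -x; 1.57: upright; grows as it opens, stop at 2.0. The stiff hinge stays where it is left: about 1 to 2 N at the free edge moves it. The outer face looks up when shut, to the case's +x when upright.
- cover_hinge (a point): Middle of the cover's hinge line, which runs along the case's y, 43 mm above the counter; while the cover is drawn back, 66 mm from the case origin towards its +x. The cover is 200 mm wide, 6 mm thick (3 mm either side of the hinge plane) and reaches 116 mm from here to its free edge.
- cover_slide (a joint): How far (m) the cover with its hinge pins has slid in their slots towards the lip (case's -x): 0 drawn back (start), stop at 0.020. Needs about 3 to 4 N, stays where left. Drawn back and flat, the free edge is 4 mm short of the lip; at 0.020 it is 16 mm beneath it. Slid forward too early, the cover comes down on top of the lip.
- lip_edge (a point): Middle of the turned-up leading edge of the steel lip on the front wall: 55 mm above the counter, 54 mm from the case origin towards -x. The lip is 130 mm long along the case's y, 3 mm thick, reaches 25 mm from here to -x; its flat underside is 50 mm above the counter, 4 mm over the shut cover's outer face (46 mm).
- thumb_step (a point): Middle of the steep face of the wooden wedge (thumb step) on the cover's outer face: 52 mm from the hinge line, 9 mm off the hinge plane. This face is 110 mm wide, 12 mm high, and looks to the hinge (case's +x when shut): push it to slide the shut cover. The other side slopes down to 80 mm from the hinge; beyond, the outer face is bare.
- free_edge (a point): Middle of the cover's free edge, half-way through its 6 mm thickness, 116 mm from the hinge line.
- lining: The cover's inner half, 3 mm thick, forming its inside face (the one that faces into the case when shut); origin on the hinge line. Not to be touched: the cover is pushed on its outer face and not pinched.
- wrench_mid (a point): Middle of the chrome socket wrench lying in the case, about 145 mm long and 23 mm high, well below the rim; stays there.
- tape_mid (a point): Centre of the yellow plastic tape measure, 70 x 36 mm and 64 mm high, standing near the case. Bystander.
- padlock_mid (a point): Centre of the brass padlock's body, 40 x 50 x 20 mm, lying flat near the case, shackle open. Bystander.
- plane_mid (a point): Centre of the small steel block plane, 160 x 48 mm and 60 mm high, near the case. Bystander.
- hammer_grip (a point): Point on the red handle of the hammer lying farther off to one side of the case. Bystander.

How it is judged:
By the outcome, as a careful person would: the job done as asked, in the order asked, and still so for the second after the job is handed in, with the robot touching nothing.
It also fails if it takes over 40 s, if anything falls off the work surface, if the arm or the gripper's body presses on something with over 40 N, if the wrist force passes 120 N, or if a joint passes its speed limit or range.

## Working session

There is one attempt and no reset: what is moved stays moved. The work goes in short steps, Python scripts to look and compute and a tool call to move; the robot and the scene stay as the last step left them, time stands still between calls to the robot, and variables do not carry over. Pictures are saved under pics/ and viewed, and the job is handed in when it is done.

Besides the shell and the picture viewer there is one more tool, called after ">>>" as name(argument=value, ...), one argument or row to a line, values as JSON. move_arm: Moves the arm, as the interface text tells. Its arguments: {"type":"object","properties":{"increments":{"type":"array","items":{"type":"object","properties":{"offset":{"type":"array","items":{"type":"number"}},"roll":{"type":"number"},"jaw":{"type":"number"}}}},"force":{"type":"number"}},"required":["increments"]}

```bash
mkdir -p pics; cat > a.py <<'E'
from station import *
import cv2,numpy as np
s=get_state();print({k:np.round(v,3) for k,v in s.items()})
for c in ["scene","top","wrist"]:
    f=grab_frame(c);cv2.imwrite(f"pics/{c}0.png",f["color"])
    np.savez(f"cal_{c}.npz",K=f["camera_matrix"],d=f["dist_coeffs"],V=f["view"])
    if c!="wrist":
        for l in ["case","cover_hinge","lip_edge","thumb_step","free_edge","wrench_mid","tape_mid","padlock_mid","plane_mid","hammer_grip"]:
            print(c,l,[(np.round(r["point"],1).tolist(),round(r["conf"],2)) for r in find_in(c,l)[:3]])
E
python3 a.py
```

```text
{'t': np.float64(0.0), 'joint_positions': array([-1.401,  0.494,  1.346, -0.   ,  1.302, -0.095]), 'joint_vel': array([ 0.001,  0.   , -0.001,  0.002, -0.001,  0.   ]), 'joint_efforts': array([-0.0000e+00, -8.7881e+01, -3.8185e+01,  7.0000e-02,  5.3000e-02,
       -0.0000e+00]), 'tool_pos': array([ 0.164, -0.603,  0.213]), 'tcp_rot': array([-0.278,  2.081, -2.078]), 'contact_force': array([ 0.084, -0.184,  0.34 ]), 'moment': array([ 0.015, -0.001, -0.023]), 'width': np.float64(1.003)}
scene case [([193.4, 166.0], 0.94)]
scene cover_hinge [([189.0, 187.7], 0.75), ([196.5, 169.7], 0.39)]
scene lip_edge []
scene thumb_step [([193.1, 186.9], 0.78), ([192.2, 188.8], 0.59)]
scene free_edge [([194.8, 185.9], 0.85)]
scene wrench_mid [([156.8, 241.1], 0.16)]
scene tape_mid [([273.2, 113.2], 0.93)]
scene padlock_mid [([156.4, 242.8], 0.88)]
scene plane_mid [([234.3, 250.8], 0.72), ([272.9, 115.1], 0.58)]
scene hammer_grip [([122.1, 267.0], 0.97)]
top case [([222.5, 309.4], 0.68)]
top cover_hinge [([200.0, 303.4], 0.51)]
top lip_edge [([200.4, 305.9], 0.25)]
top thumb_step [([198.0, 300.6], 0.81)]
top free_edge [([200.3, 301.5], 0.52)]
top wrench_mid [([216.7, 312.0], 0.58)]
top tape_mid [([183.3, 369.6], 0.82)]
top padlock_mid [([238.0, 236.1], 0.59)]
top plane_mid [([167.8, 270.5], 0.88), ([223.2, 306.6], 0.2)]
top hammer_grip [([260.9, 200.6], 0.79), ([170.8, 270.4], 0.63), ([223.8, 307.4], 0.45)]
```

View pics/scene0.png

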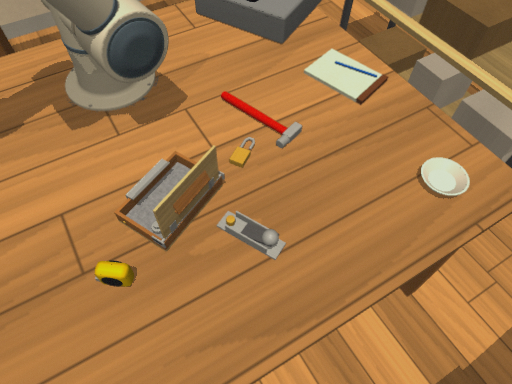

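View pics/top0.png

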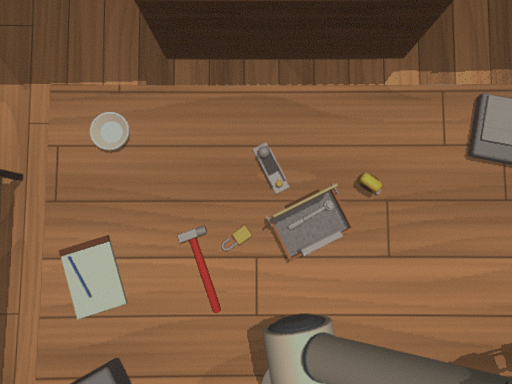

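View pics/wrist0.png

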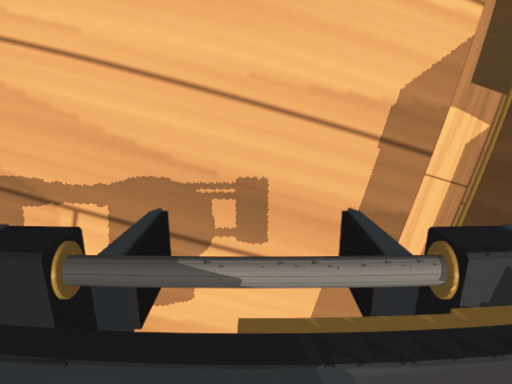

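```bash
python3 - <<'E'
import cv2
im=cv2.imread("pics/top0.png")[130:290,170:410]
cv2.imwrite("pics/top0z.png",cv2.resize(im,None,fx=3.3,fy=3.3,interpolation=cv2.INTER_CUBIC))
im=cv2.imread("pics/scene0.png")[100:300,80:320]
cv2.imwrite("pics/scene0z.png",cv2.resize(im,None,fx=3,fy=3,interpolation=cv2.INTER_CUBIC))
E
```

```text
(no output)
```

View pics/top0z.png

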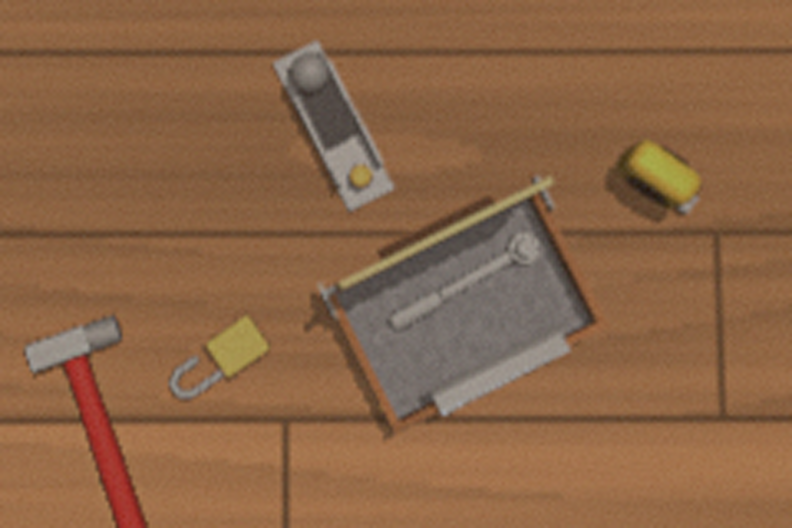

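View pics/scene0z.png

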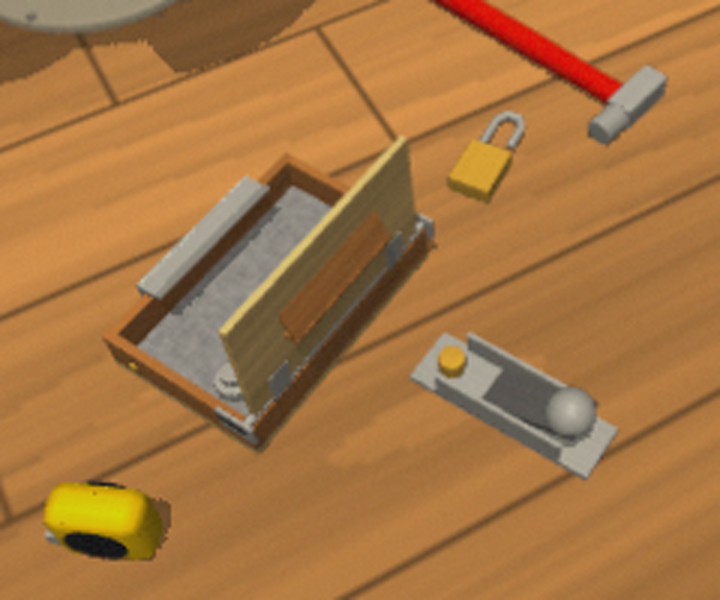

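```bash
cat > fit.py <<'E'
import cv2,numpy as np
from scipy.optimize import least_squares
cal={c:np.load(f"cal_{c}.npz") for c in["scene","top"]}
def proj(c,P):
    k=cal[c];V=k["V"]
    return cv2.projectPoints(np.asarray(P,float).reshape(-1,3),cv2.Rodrigues(V[:3,:3])[0],V[:3,3],k["K"],k["d"])[0].reshape(-1,2)
def toW(p,P):
    c,s=np.cos(p[2]),np.sin(p[2]);P=np.asarray(P,float)/1000
    return np.c_[p[0]+c*P[:,0]-s*P[:,1],p[1]+s*P[:,0]+c*P[:,1],P[:,2]]
def cov(th,u,n,y,s=0): # u along the cover from hinge, n towards outer
    return [66-s-u*np.cos(th)+n*np.sin(th),y,43+u*np.sin(th)+n*np.cos(th)]
def pts(c,th):
    if c=="scene":
        Z=[(288,155),(107,340),(262,448),(407,138),(222,333),(140,290),(248,180)]
        P=[[-76,110,40],[-76,-110,40],[70,-110,0],cov(th,116,0,100),cov(th,116,0,-100),[-79,-65,51],[-79,65,51]]
        return np.array(Z)/3.+[80,100],P
    Z=[(595,323),(400,420),(552,181),(341,286),(570,347),(443,415)]
    P=[[-76,-110,40],[-76,110,40],cov(th,116,0,-100),cov(th,116,0,100),[-79,-65,51],[-79,65,51]]
    return np.array(Z)/3.3+[170,130],P
def res(p):
    r=[]
    for c in cal:
        z,P=pts(c,p[3]);r.append((proj(c,toW(p,P))-z).ravel())
    return np.concatenate(r)
if __name__=="__main__":
    for c in cal:
        V=cal[c]["V"];print(c,-V[:3,:3].T@V[:3,3],cal[c]["K"][0,0])
    best=min((least_squares(res,[.45,-.1,y,1.57],loss="soft_l1") for y in np.arange(-3,3,.7)),key=lambda r:r.cost)
    p=best.x;print(p,best.cost);print(np.round(res(p).reshape(-1,2),1).tolist())
    np.save("pose.npy",p)
    for n,P in dict(hinge=[66,0,43],free=cov(p[3],116,0,0)).items(): print(n,toW(p,[P]))
E
python3 fit.py
cat > tri.py <<'E'
from fit import *
D=dict(tape=((273.2,113.2),(183.3,369.6),32),pad=((156.4,242.8),(238,236.1),10),plane=((234.3,250.8),(167.8,270.5),25),hammer=((122.1,267),(260.9,200.6),12))
p=np.load("pose.npy")
for n,(a,b,h) in D.items():
    for c,q in(("scene",a),("top",b)):
        r=least_squares(lambda x:(proj(c,[[x[0],x[1],h/1000]])-[q[1],q[0]]).ravel(),[.5,0]).x
        d=r-p[:2];cs,s=np.cos(p[2]),np.sin(p[2]);print(n,c,r.round(3),"case",np.round([cs*d[0]+s*d[1],-s*d[0]+cs*d[1]],3))
E
python3 tri.py
```

```text
scene [ 1.04708556 -0.12514735  0.80516612] 388.8265694251504
top [0.49754564 0.13959797 1.31194162] 417.5658733119151
[ 0.51477643 -0.02031354  0.46398648  1.54045534] 12.433418369005478
[[-0.2, -0.5], [-0.7, -0.4], [0.0, 3.0], [-1.4, -0.6], [-0.2, -0.1], [-0.3, -0.7], [-0.0, -0.6], [3.6, -1.0], [-1.9, 2.7], [-0.2, -1.1], [-0.5, -0.4], [-0.8, -0.6], [-0.8, -1.5]]
hinge [[0.57379862 0.00922256 0.043     ]]
free [[0.57065165 0.00764774 0.15894661]]
tape scene [ 0.63  -0.207] case [ 0.02  -0.218]
tape top [ 0.629 -0.206] case [ 0.019 -0.217]
pad scene [0.477 0.196] case [0.063 0.21 ]
pad top [0.463 0.206] case [0.055 0.225]
plane scene [0.694 0.092] case [0.21 0.02]
plane top [0.679 0.098] case [0.2   0.032]
hammer scene [0.405 0.316] case [0.052 0.35 ]
hammer top [0.394 0.314] case [0.041 0.353]
```

```bash
cat > ov.py <<'E'
from fit import *
import sys
def overlay(c,src,dst,p,th,s,crop,f):
    im=cv2.imread(src);x0,y0,x1,y1=crop
    im=cv2.resize(im[y0:y1,x0:x1],None,fx=f,fy=f,interpolation=cv2.INTER_CUBIC)
    def line(P,col):
        q=((proj(c,toW(p,P))-[x0,y0]+.5)*f).astype(int);cv2.polylines(im,[q.reshape(-1,1,2)],True,col,1)
    line([[-76,110,40],[-76,-110,40],[70,-110,40],[70,110,40]],(255,0,0))
    line([[-76,110,0],[-76,-110,0],[70,-110,0],[70,110,0]],(255,255,0))
    line([[-54,65,55],[-54,-65,55],[-79,-65,53],[-79,65,53]],(0,255,0))
    line([cov(th,0,3,100,s),cov(th,0,3,-100,s),cov(th,116,3,-100,s),cov(th,116,3,100,s)],(0,0,255))
    line([cov(th,52,3,55,s),cov(th,52,3,-55,s),cov(th,52,15,-55,s),cov(th,52,15,55,s)],(255,0,255))
    cv2.imwrite(dst,im)
if __name__=="__main__":
    p=np.load("pose.npy")
    overlay("top","pics/top0.png","pics/ovt.png",p,p[3],0,(250,170,370,270),6)
    overlay("scene","pics/scene0.png","pics/ovs.png",p,p[3],0,(100,130,240,260),5)
E
python3 ov.py
```

```text
(no output)
```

View pics/ovt.png

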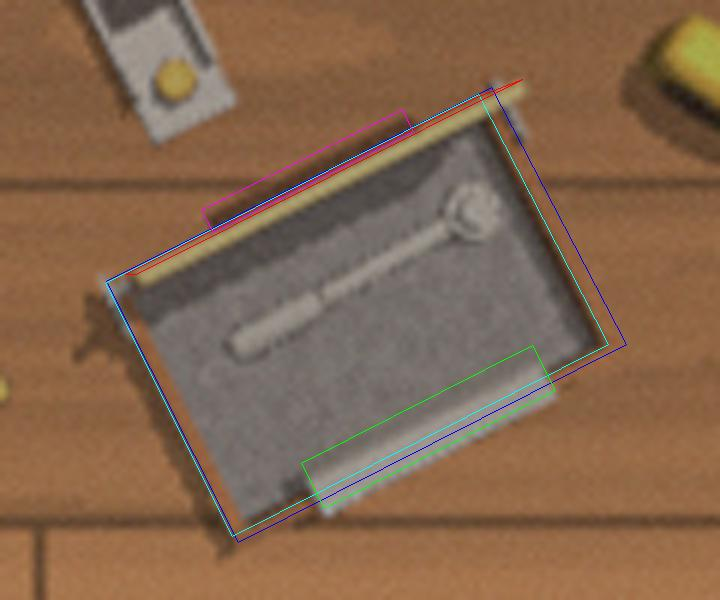

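View pics/ovs.png

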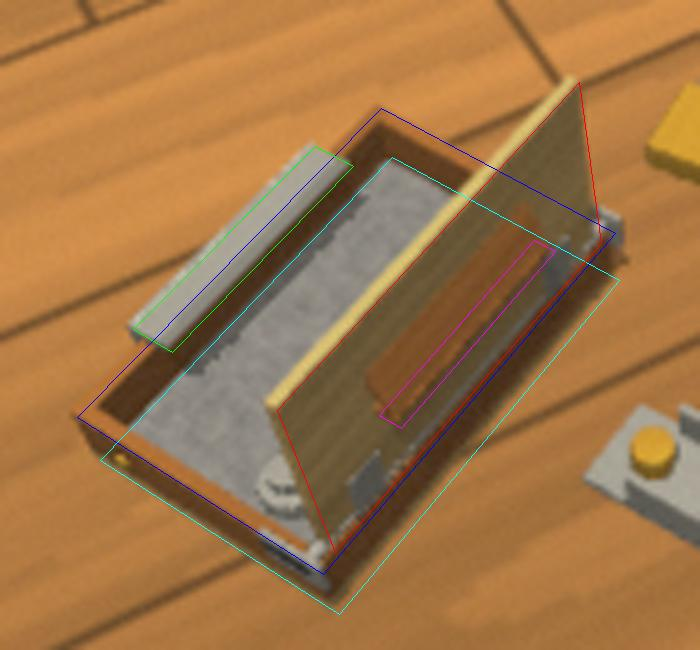

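```bash
cat > fit2.py <<'E'
import fit;from fit import *
def pts(c,th):
    if c=="scene":
        Z=[(381,110),(80,415),(333,600),(622,268),(573,80),(270,405),(132,327),(315,147)]
        P=[[-76,110,40],[-76,-110,40],[70,-110,0],[70,110,0],cov(th,116,0,100),cov(th,116,0,-100),[-79,-65,52],[-79,65,52]]
        return np.array(Z)/5.+[99.5,129.5],P
    Z=[(525,88),(138,280),(555,393),(325,515),(605,350)]
    P=[cov(th,116,0,-100),cov(th,116,0,100),[-79,-65,52],[-79,65,52],[-76,-110,40]]
    return np.array(Z)/6+[249.5,169.5],P
fit.pts=pts
r=least_squares(fit.res,np.load("pose.npy"),loss="soft_l1");p=r.x;print(p,r.cost);print(np.round(fit.res(p).reshape(-1,2),1).tolist());np.save("pose.npy",p)
E
python3 fit2.py; python3 ov.py
```

```text
[ 0.51280253 -0.0199815   0.46025755  1.54904525] 7.082984431573911
[[0.0, -0.9], [-0.8, -0.5], [0.8, 2.0], [-0.8, 2.1], [0.3, -0.4], [0.3, -0.2], [0.2, 0.0], [0.0, -0.4], [-0.0, 0.0], [0.1, 0.3], [-0.1, 0.3], [-0.4, -0.4], [3.5, -0.1]]
```

View pics/ovs.png

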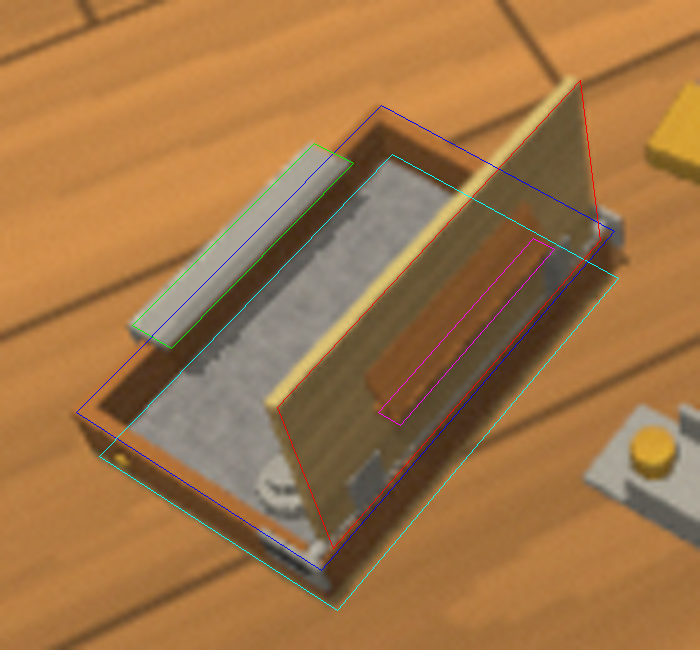

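View pics/ovt.png

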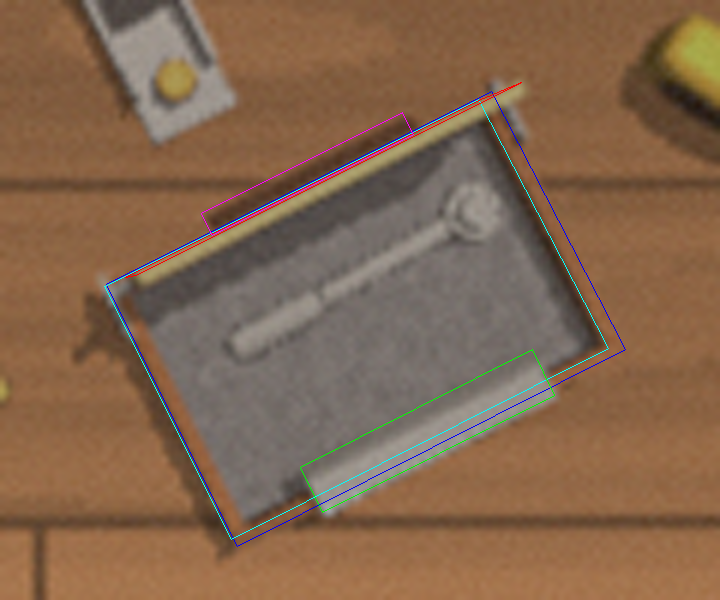

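```bash
cat > h.py <<'E'
from station import *
from fit import *
from scipy.spatial.transform import Rotation as R
p=np.load("pose.npy")
def cur():
    s=get_state();return s,np.array(s["tool_pos"]),R.from_rotvec(s["tcp_rot"]).as_matrix()
def incase(w):
    d=np.array(w)-[p[0],p[1],0];c,s=np.cos(p[2]),np.sin(p[2]);return np.array([c*d[0]+s*d[1],-s*d[0]+c*d[1],d[2]])*1000
def off(P): # case mm -> tool offset
    s,t,M=cur();return (M.T@(toW(p,[P])[0]-t)*1000).round(1)
E
python3 - <<'E'
from h import *
s,t,M=cur();print(M.round(3),incase(t))
ex=np.array([np.cos(p[2]),np.sin(p[2]),0])
e=M.T@ex;print("case x in tool",e.round(3))
# roll a about tool y so new tool z || +-ex
for sg in(1,-1):
    a=np.degrees(np.arctan2(sg*e[0],sg*e[2]));print("roll deg",a,a/6)
print(off([103,0,213]),off([103,0,200]))
print(toW(p,[[103,0,0]]))
E
```

```text
[[-0.965  0.     0.263]
 [-0.263  0.    -0.965]
 [-0.    -1.    -0.   ]] [-571.35323164 -367.5222787   213.9188453 ]
case x in tool [-0.981  0.    -0.193]
roll deg -101.14615068115603 -16.85769178019267
roll deg 78.85384931884396 13.142308219807326
[-590.6    1.  -491. ] [-590.6   14.  -491. ]
[[0.60508415 0.02576893 0.        ]]
```

>>> move_arm(
  increments=[
    {"offset": [-37, 0, -31], "roll": -1.05, "jaw": -1},
    {"offset": [-74, 0, -61], "roll": -2.1, "jaw": -1},
    {"offset": [-111, 0, -92], "roll": -3.15, "jaw": -1},
    {"offset": [-148, 0, -123], "roll": -4.2, "jaw": -1},
    {"offset": [-185, 0, -153], "roll": -5.25, "jaw": -1},
    {"offset": [-221, 0, -184], "roll": -6.3, "jaw": -1},
    {"offset": [-258, 0, -215], "roll": -7.35, "jaw": -1},
    {"offset": [-295, 0, -245], "roll": -8.4, "jaw": -1},
    {"offset": [-332, 0, -276], "roll": -9.45, "jaw": -1},
    {"offset": [-369, 0, -307], "roll": -10.5, "jaw": -1},
    {"offset": [-406, 0, -338], "roll": -11.6, "jaw": -1},
    {"offset": [-443, 0, -368], "roll": -12.65, "jaw": -1},
    {"offset": [-480, 0, -399], "roll": -13.7, "jaw": -1},
    {"offset": [-517, 0, -430], "roll": -14.75, "jaw": -1},
    {"offset": [-554, 0, -460], "roll": -15.8, "jaw": -1},
    {"offset": [-590, 0, -491], "roll": -16.86, "jaw": -1},
    {"offset": [-590, 0, -491], "roll": -16.86, "jaw": -1},
    {"offset": [-590, 0, -491], "roll": -16.86, "jaw": -1},
  ],
)

```text
t: 3.4
tool_pos: [0.6041, 0.0255, 0.2137]
tcp_rot: [-1.393, 0.864, -0.864]
contact_force: [-0.7, -0.6, 0.3]
width: 0.002
```

```bash
cat > look.py <<'E'
import sys
from h import *
n=sys.argv[1];th=float(sys.argv[2]);sl=float(sys.argv[3])
import ov
s,t,M=cur();print(s["t"],"case",incase(t).round(1),"F",np.round(s["contact_force"],1),"w",s["width"])
ex=np.array([np.cos(p[2]),np.sin(p[2]),0]);print("case x,y in tool",(M.T@ex).round(3))
for c,cr,f in(("scene",(90,80,250,260),4),("wrist",None,0)):
    F=grab_frame(c);fn=f"pics/{c}_{n}.png";cv2.imwrite(fn,F["color"])
    if f: ov.overlay(c,fn,f"pics/{c}_{n}_o.png",p,th,sl,cr,f)
E
python3 look.py 1 1.55 0; python3 -c "
from h import *
print(off([103,0,143]))"
```

```text
3.4 case [1.020e+02 2.000e-01 2.137e+02] F [-0.7 -0.6  0.3] w 0.0015687724583794405
case x,y in tool [-0.    -0.001  1.   ]
[-0.3 71.   1.4]
```

View pics/scene_1_o.png

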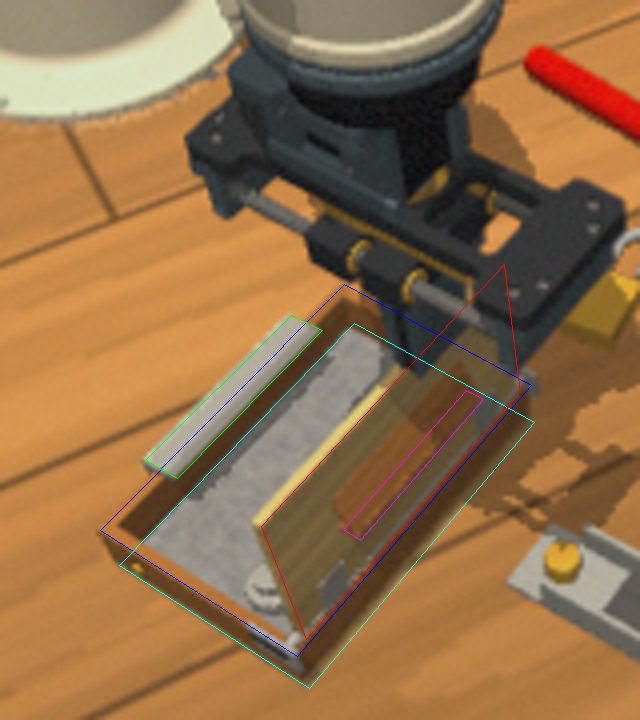

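View pics/wrist_1.png

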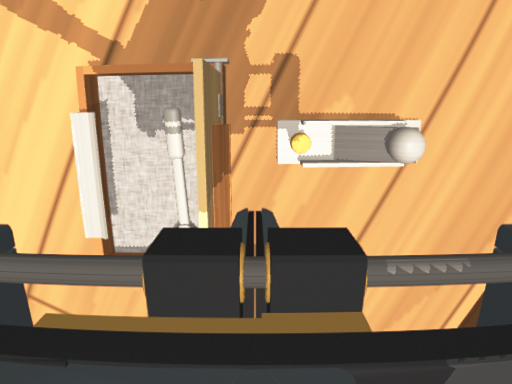

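```bash
cat > wov.py <<'E'
import sys
from h import *
import ov,fit
def go(n,th,sl):
    F=grab_frame("wrist");fit.cal["wrist"]=dict(K=F["camera_matrix"],d=F["dist_coeffs"],V=F["view"])
    cv2.imwrite("pics/tmp.png",F["color"])
    ov.overlay("wrist","pics/tmp.png",f"pics/wrist_{n}_o.png",p,th,sl,(0,0,512,384),1.5)
    s,t,M=cur();print("tcp px",fit.proj("wrist",[t]), "scene",fit.proj("scene",[t]))
go(sys.argv[1],float(sys.argv[2]),float(sys.argv[3]))
E
python3 wov.py 1 1.55 0
```

```text
tcp px [[257.61231711 239.57310325]] scene [[197.6974724  167.59750045]]
```

View pics/wrist_1_o.png

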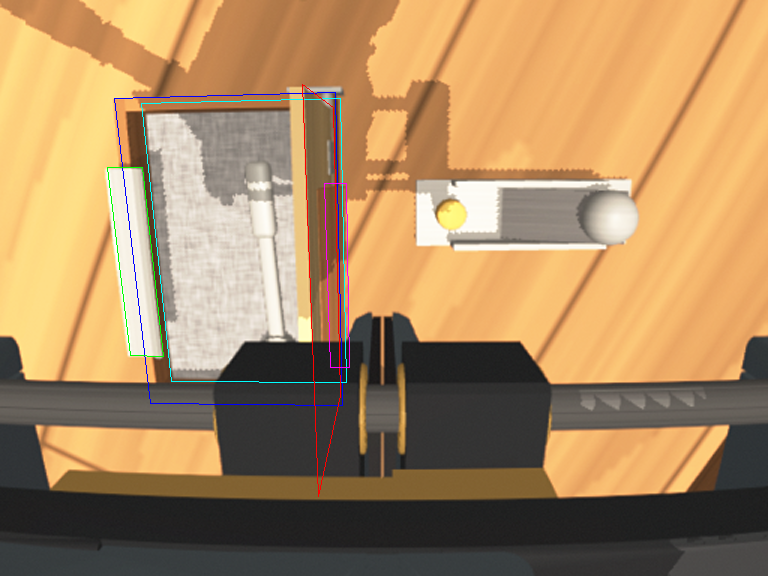

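```bash
cat > fit3.py <<'E'
from h import *
import fit, runpy
q0=p.copy()
import fit2 as f2
F=grab_frame("wrist");fit.cal["wrist"]=dict(K=F["camera_matrix"],d=F["dist_coeffs"],V=F["view"])
old=f2.pts
def pts(c,th):
    if c!="wrist": return old(c,th)
    return np.array([(78,67),(72,113),(84,237),(193,60),(204,60)],float),[[-76,110,40],[-79,65,53],[-79,-65,53],cov(th,116,-3,100),cov(th,116,3,100)]
fit.pts=pts
r=least_squares(fit.res,q0,loss="soft_l1");print(r.x,r.cost);print(fit.res(r.x).reshape(-1,2).round(1).tolist());np.save("pose.npy",r.x)
E
python3 fit3.py; python3 wov.py 1b 1.54 0
```

```text
[ 0.51280253 -0.0199815   0.46025755  1.54904525] 7.0829844315738715
[[0.0, -0.9], [-0.8, -0.5], [0.8, 2.0], [-0.8, 2.1], [0.3, -0.4], [0.3, -0.2], [0.2, 0.0], [0.0, -0.4], [-0.0, 0.0], [0.1, 0.3], [-0.1, 0.3], [-0.4, -0.4], [3.5, -0.1]]
[ 0.51381468 -0.02152853  0.45159117  1.55204657] 13.15892303159088
[[0.1, -0.4], [-1.4, -0.3], [-0.1, 2.7], [-0.9, 3.0], [0.2, 0.6], [-0.7, 0.6], [-0.3, 0.3], [-0.0, 0.1], [0.8, -0.3], [0.6, -0.6], [0.3, 0.3], [-0.2, -0.8], [3.9, -0.1], [-0.7, -0.9], [-0.1, -0.4], [2.6, 0.1], [0.7, -0.4], [-0.9, -0.5]]
tcp px [[257.73450911 239.27179656]] scene [[197.77803585 167.60937141]]
```

View pics/wrist_1b_o.png

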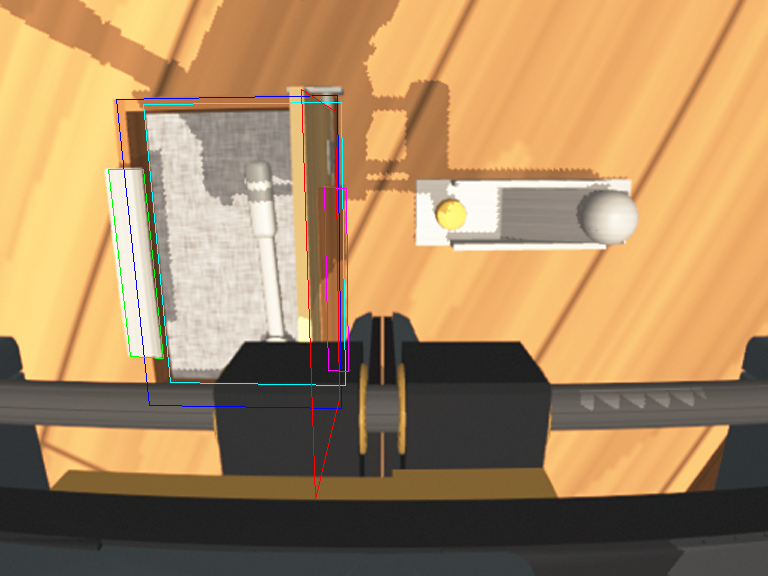

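>>> move_arm(
  increments=[
    {"offset": [0, 20, 0], "jaw": -1},
    {"offset": [0, 45, 0], "jaw": -1},
    {"offset": [0, 67, 0], "jaw": -1},
    {"offset": [0, 67, -3], "jaw": -1},
    {"offset": [0, 67, -6], "jaw": -1},
  ],
)

```text
validation failed for argument at $.in...
```

```bash
python3 look.py 2 1.55 0
```

```text
3.65 case [101.6   2.3 214.1] F [ 0.8 -1.   0. ] w 0.005204932123143566
case x,y in tool [0.008 0.    1.   ]
```

View pics/scene_2_o.png

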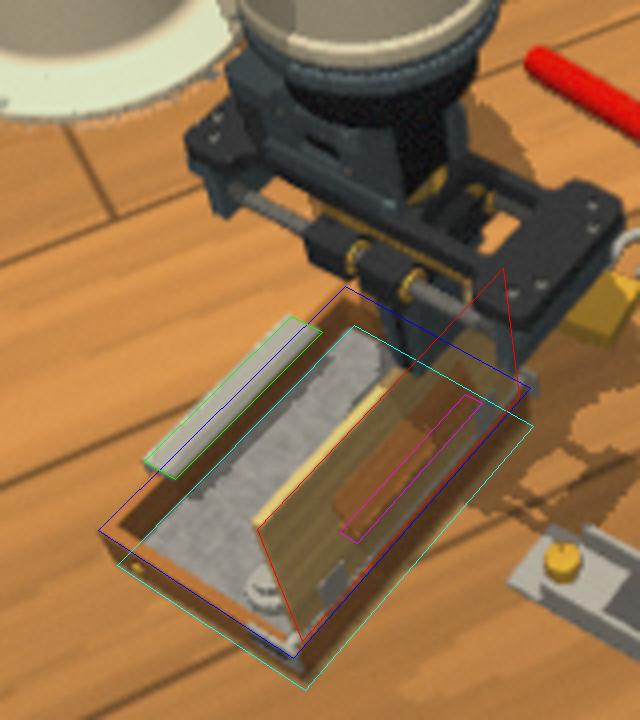

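View pics/wrist_2.png

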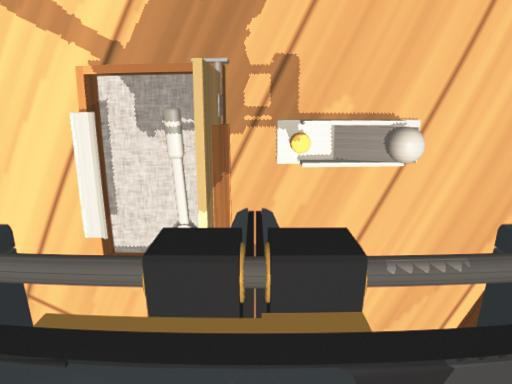

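>>> move_arm(
  increments=[
    {"offset": [0, 20, 0], "roll": 0, "jaw": -1},
    {"offset": [0, 45, 0], "roll": 0, "jaw": -1},
    {"offset": [0, 67, 0], "roll": 0, "jaw": -1},
    {"offset": [0, 67, -3], "roll": 0, "jaw": -1},
    {"offset": [0, 67, -6], "roll": 0, "jaw": -1},
  ],
)

```text
t: 4.38
tool_pos: [0.5993, 0.0227, 0.1478]
tcp_rot: [-1.392, 0.863, -0.864]
contact_force: [0.9, -0.3, 0.4]
width: 0.003
```

```bash
python3 look.py 2 1.55 0
```

```text
4.375 case [ 96.2   2.5 147.8] F [ 0.9 -0.3  0.4] w 0.003369200642249198
case x,y in tool [0.009 0.001 1.   ]
```

View pics/scene_2_o.png

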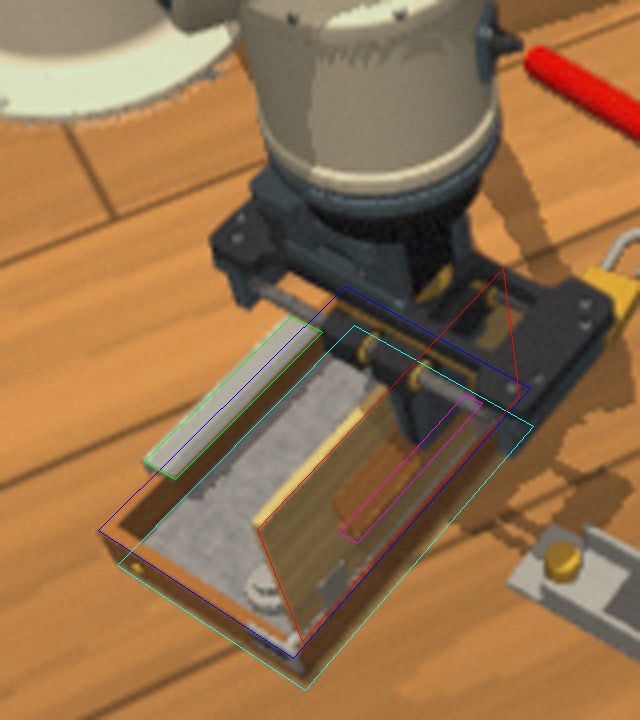

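View pics/wrist_2.png

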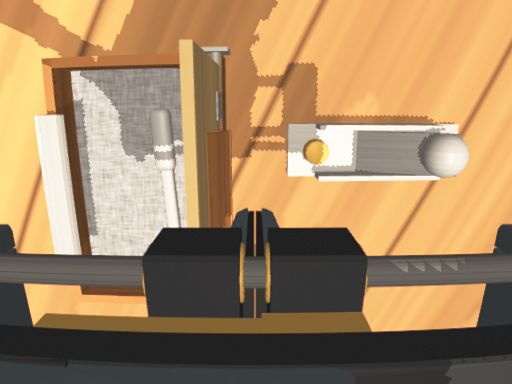

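```bash
python3 -c "
import numpy as np
for t in np.linspace(1.55,0,27):
    x=66-105*np.cos(t)+3*np.sin(t)+13.5; z=43+105*np.sin(t)+3*np.cos(t)
    print(round(t,2),round(147.8-z,1),round(x-96.2,1))"
```

```text
1.55 -0.2 -15.9
1.49 -0.1 -22.1
1.43 0.4 -28.4
1.37 1.3 -34.6
1.31 2.5 -40.7
1.25 4.2 -46.8
1.19 6.1 -52.7
1.13 8.4 -58.5
1.07 11.1 -64.2
1.01 14.1 -69.7
0.95 17.4 -75.0
0.89 21.1 -80.1
0.83 25.0 -85.0
0.78 29.2 -89.6
0.72 33.7 -94.0
0.66 38.4 -98.1
0.6 43.4 -101.9
0.54 48.5 -105.4
0.48 53.9 -108.6
0.42 59.5 -111.5
0.36 65.2 -114.0
0.3 71.1 -116.2
0.24 77.1 -118.0
0.18 83.2 -119.5
0.12 89.3 -120.6
0.06 95.5 -121.3
0.0 101.8 -121.7
```

>>> move_arm(
  increments=[
    {"offset": [0, 0, -6], "roll": 0, "jaw": -1},
    {"offset": [0, 0, -11], "roll": 0, "jaw": -1},
    {"offset": [0, 0, -16], "roll": 0, "jaw": -1},
    {"offset": [0, 0, -22], "roll": 0, "jaw": -1},
    {"offset": [0, 0.4, -28.4], "roll": 0, "jaw": -1},
    {"offset": [0, 1.3, -34.6], "roll": 0, "jaw": -1},
    {"offset": [0, 2.5, -40.7], "roll": 0, "jaw": -1},
    {"offset": [0, 4.2, -46.8], "roll": 0, "jaw": -1},
    {"offset": [0, 6.1, -52.7], "roll": 0, "jaw": -1},
    {"offset": [0, 8.4, -58.5], "roll": 0, "jaw": -1},
  ],
)

```text
t: 5.72
tool_pos: [0.5463, -0.0031, 0.1384]
tcp_rot: [-1.393, 0.864, -0.864]
contact_force: [0.5, -0.3, 1.0]
width: 0.002
```

```bash
python3 look.py 3 1.13 0
```

```text
5.725 case [ 37.3   2.3 138.4] F [ 0.5 -0.3  1. ] w 0.0022908378685019223
case x,y in tool [ 0.009 -0.     1.   ]
```

View pics/scene_3_o.png

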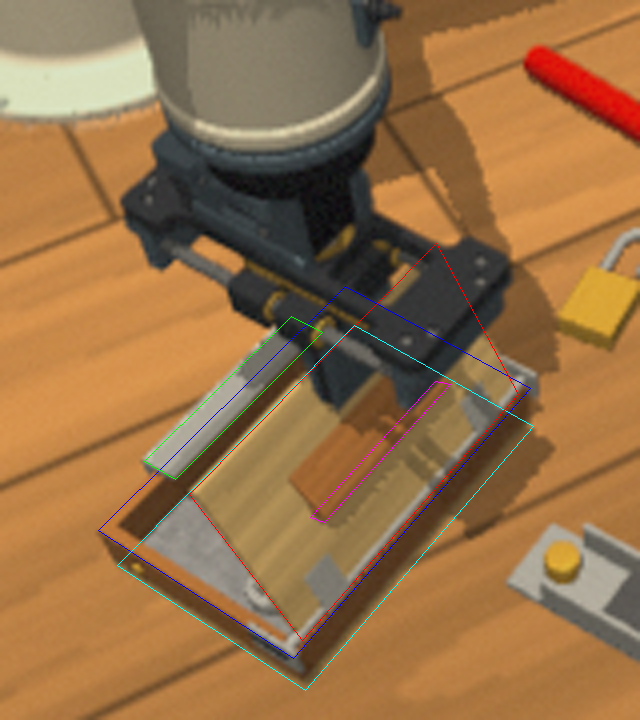

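View pics/wrist_3.png

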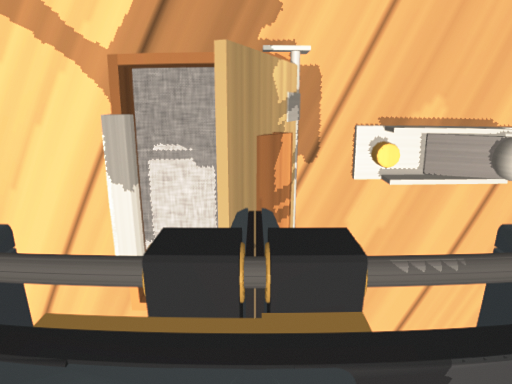

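>>> move_arm(
  increments=[
    {"offset": [0, 2.7, -5.7], "roll": 0, "jaw": -1},
    {"offset": [0, 5.7, -11.2], "roll": 0, "jaw": -1},
    {"offset": [0, 9, -16.5], "roll": 0, "jaw": -1},
    {"offset": [0, 12.7, -21.6], "roll": 0, "jaw": -1},
    {"offset": [0, 16.6, -26.5], "roll": 0, "jaw": -1},
    {"offset": [0, 20.8, -31.1], "roll": 0, "jaw": -1},
    {"offset": [0, 25.3, -35.5], "roll": 0, "jaw": -1},
    {"offset": [0, 30, -39.6], "roll": 0, "jaw": -1},
    {"offset": [0, 35, -43.4], "roll": 0, "jaw": -1},
    {"offset": [0, 40.1, -46.9], "roll": 0, "jaw": -1},
    {"offset": [0, 45.5, -50.1], "roll": 0, "jaw": -1},
    {"offset": [0, 51.1, -53], "roll": 0, "jaw": -1},
    {"offset": [0, 56.8, -55.5], "roll": 0, "jaw": -1},
    {"offset": [0, 62.7, -57.7], "roll": 0, "jaw": -1},
    {"offset": [0, 68.7, -59.5], "roll": 0, "jaw": -1},
  ],
)

```text
t: 7.7
tool_pos: [0.4933, -0.0295, 0.0694]
tcp_rot: [-1.393, 0.864, -0.864]
contact_force: [0.4, 0.8, 0.9]
width: 0.006
```

```bash
python3 look.py 4 0.24 0
```

```text
7.7 case [-21.9   1.8  69.4] F [0.4 0.8 0.9] w 0.006029335642616309
case x,y in tool [ 0.009 -0.     1.   ]
```

View pics/scene_4_o.png

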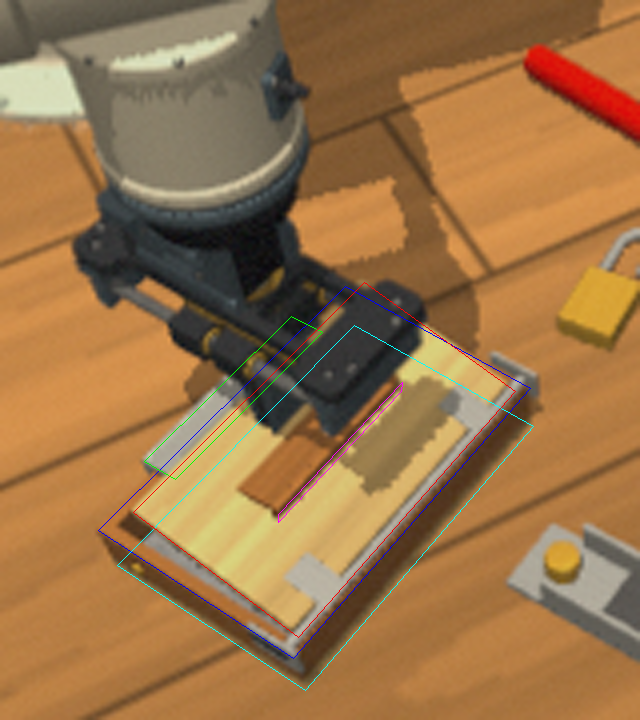

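View pics/wrist_4.png

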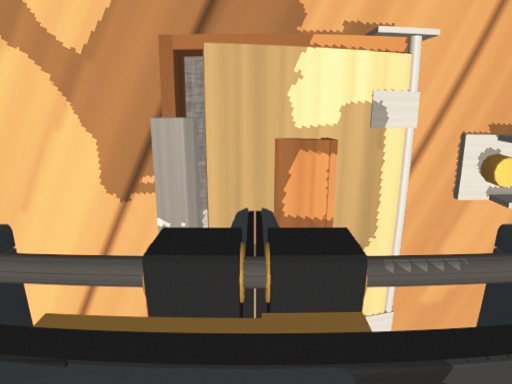

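>>> move_arm(
  increments=[
    {"offset": [0, 6.1, -1.5], "roll": 0, "jaw": -1},
    {"offset": [0, 12.2, -2.6], "roll": 0, "jaw": -1},
    {"offset": [0, 18.4, -3.3], "roll": 0, "jaw": -1},
    {"offset": [0, 22, -3.7], "roll": 0, "jaw": -1},
    {"offset": [0, 23.5, -3.7], "roll": 0, "jaw": -1},
    {"offset": [0, 23.5, -3.7], "roll": 0, "jaw": -1},
  ],
)

```text
t: 8.55
tool_pos: [0.49, -0.0311, 0.0463]
tcp_rot: [-1.393, 0.864, -0.863]
contact_force: [-0.2, -0.5, -0.2]
width: 0.006
```

```bash
python3 look.py 5 0.0 0
```

```text
8.55 case [-25.6   1.8  46.3] F [-0.2 -0.5 -0.2] w 0.00617709156929585
case x,y in tool [ 0.009 -0.     1.   ]
```

View pics/scene_5_o.png

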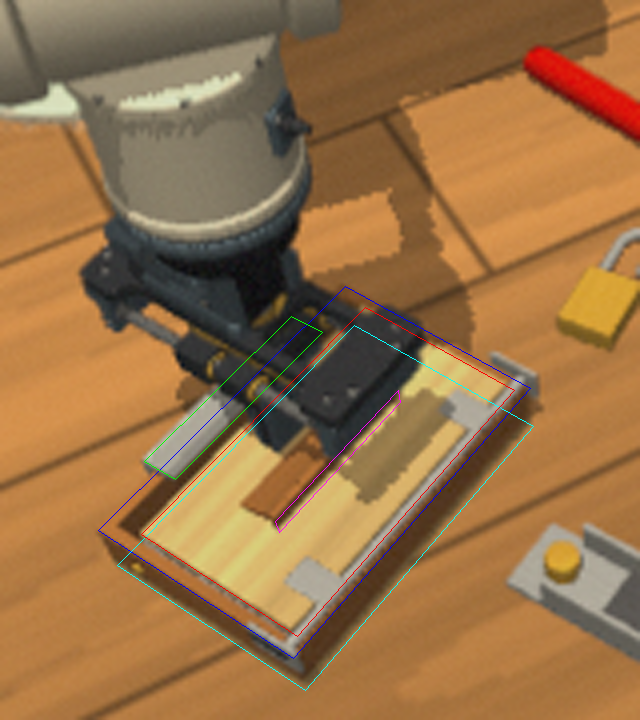

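View pics/wrist_5.png

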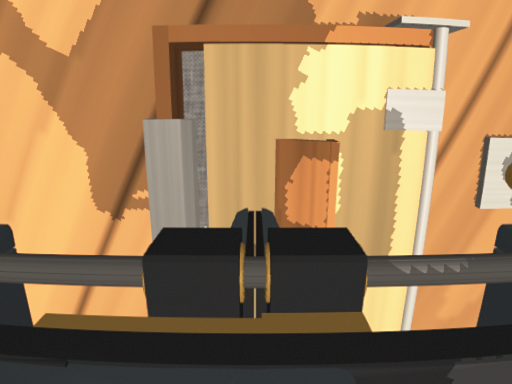

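>>> move_arm(
  increments=[
    {"offset": [0, 0.7, 0], "roll": 0, "jaw": -1},
    {"offset": [0, 1.4, 0], "roll": 0, "jaw": -1},
    {"offset": [0, 1.4, 0], "roll": 0, "jaw": -1},
  ],
)

```text
t: 9.02
tool_pos: [0.4903, -0.0311, 0.0454]
tcp_rot: [-1.392, 0.863, -0.864]
contact_force: [-3.1, -0.5, 14.8]
width: 0.005
```

>>> move_arm(
  increments=[
    {"offset": [0, -5, 0], "roll": 0, "jaw": -1},
    {"offset": [0, -20, 0], "roll": 0, "jaw": -1},
    {"offset": [0, -32, 0], "roll": 0, "jaw": -1},
    {"offset": [0, -32, 20], "roll": 0, "jaw": -1},
    {"offset": [0, -32, 45], "roll": 0, "jaw": -1},
    {"offset": [0, -32, 64], "roll": 0, "jaw": -1},
    {"offset": [0, -32, 64], "roll": 0, "jaw": -1},
    {"offset": [0, -32, 64], "roll": 0, "jaw": -1},
  ],
)

```text
t: 10.02
tool_pos: [0.5466, -0.0028, 0.0769]
tcp_rot: [-1.393, 0.864, -0.863]
contact_force: [-0.4, 0.6, -0.1]
width: 0.004
```

```bash
python3 look.py 6 0.0 0; python3 wov.py 6 0 0
```

```text
10.025 case [37.6  2.6 76.9] F [-0.4  0.6 -0.1] w 0.00429666042368809
case x,y in tool [ 0.009 -0.001  1.   ]
tcp px [[257.81001543 239.51006208]] scene [[181.72441316 192.39515318]]
```

View pics/scene_6_o.png

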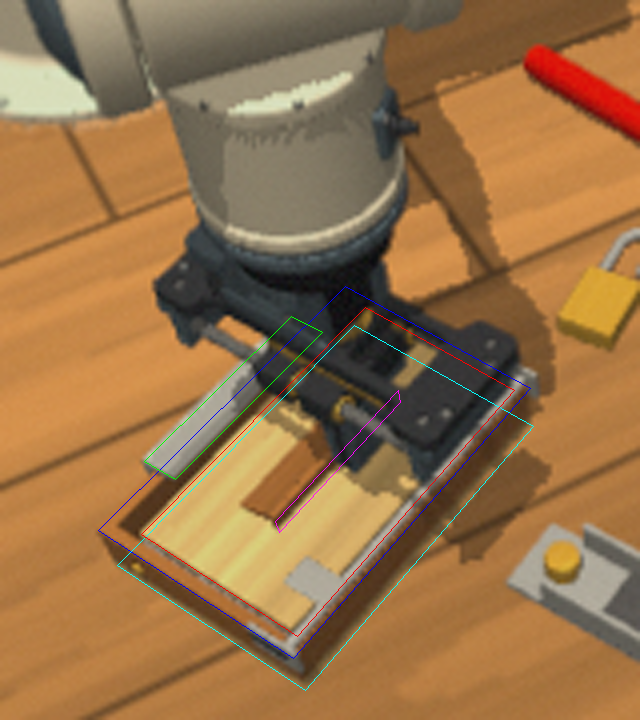

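View pics/wrist_6_o.png

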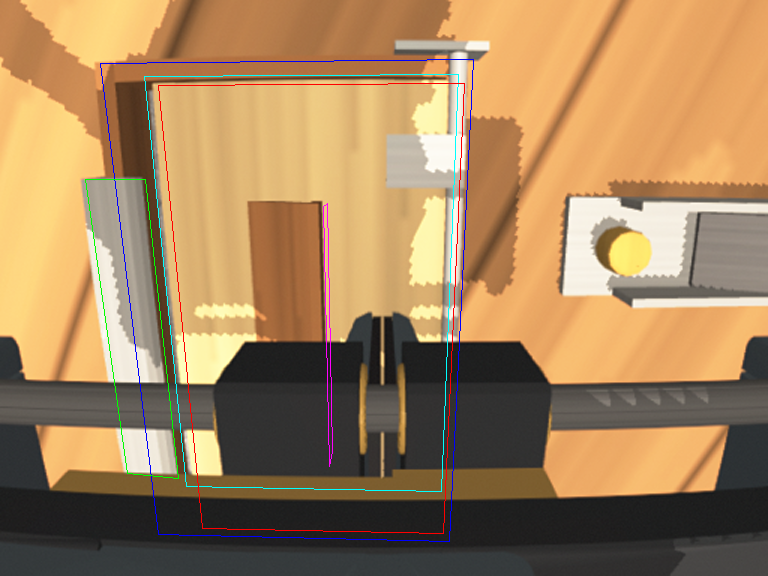

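>>> move_arm(
  increments=[
    {"offset": [0, 12, 0], "roll": 0, "jaw": -1},
    {"offset": [0, 22, 0], "roll": 0, "jaw": -1},
    {"offset": [0, 27.5, 0], "roll": 0, "jaw": -1},
    {"offset": [0, 27.5, 0], "roll": 0, "jaw": -1},
    {"offset": [0, 27.5, -4], "roll": 0, "jaw": -1},
    {"offset": [0, 27.5, -8], "roll": 0, "jaw": -1},
    {"offset": [0, 27.5, -8], "roll": 0, "jaw": -1},
  ],
)

```text
t: 11.05
tool_pos: [0.54, -0.0064, 0.0496]
tcp_rot: [-1.392, 0.864, -0.864]
contact_force: [-0.0, 0.1, -1.0]
width: 0.006
```

Free; now push the step in small advances.

>>> move_arm(
  increments=[
    {"offset": [0, 0, -2], "roll": 0, "jaw": -1},
    {"offset": [0, 0, -4], "roll": 0, "jaw": -1},
    {"offset": [0, 0, -6], "roll": 0, "jaw": -1},
    {"offset": [0, 0, -8], "roll": 0, "jaw": -1},
    {"offset": [0, 0, -10], "roll": 0, "jaw": -1},
    {"offset": [0, 0, -12], "roll": 0, "jaw": -1},
    {"offset": [0, 0, -12], "roll": 0, "jaw": -1},
  ],
)

```text
t: 11.92
tool_pos: [0.5294, -0.0116, 0.0495]
tcp_rot: [-1.393, 0.864, -0.864]
contact_force: [0.7, 1.3, -0.4]
width: 0.006
```

```bash
python3 look.py 7 0.0 0.01; python3 wov.py 7 0 0.01
```

```text
11.925 case [18.3  2.1 49.5] F [ 0.7  1.3 -0.4] w 0.005817355430975683
case x,y in tool [ 0.009 -0.     1.   ]
tcp px [[257.51513232 239.30762814]] scene [[176.80898594 195.24225338]]
```

View pics/wrist_7_o.png

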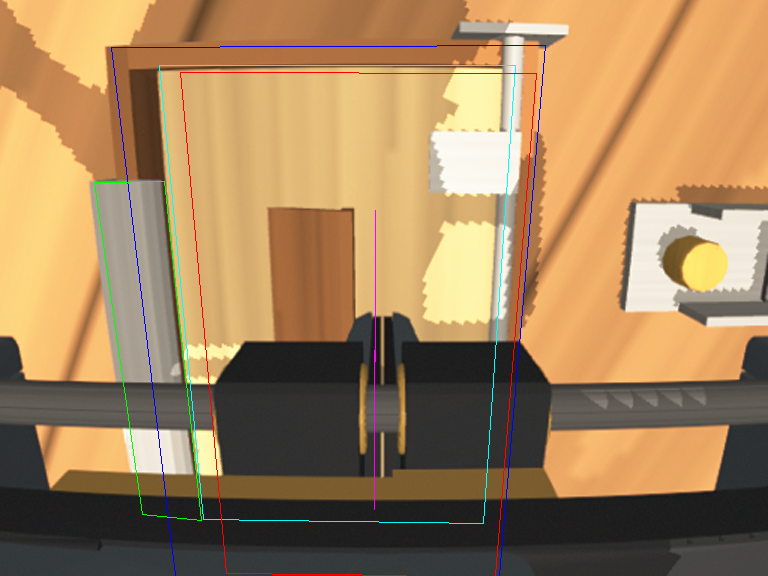

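>>> move_arm(
  increments=[
    {"offset": [0, 0, -2], "roll": 0, "jaw": -1},
    {"offset": [0, 0, -4], "roll": 0, "jaw": -1},
    {"offset": [0, 0, -6], "roll": 0, "jaw": -1},
    {"offset": [0, 0, -8], "roll": 0, "jaw": -1},
    {"offset": [0, 0, -10], "roll": 0, "jaw": -1},
    {"offset": [0, 0, -11], "roll": 0, "jaw": -1},
    {"offset": [0, 0, -11], "roll": 0, "jaw": -1},
  ],
)

```text
t: 12.95
tool_pos: [0.5195, -0.0165, 0.0494]
tcp_rot: [-1.393, 0.864, -0.864]
contact_force: [1.2, 0.3, 0.2]
width: 0.008
```

```bash
python3 look.py 8 0.0 20; python3 wov.py 8 0 20
```

```text
12.95 case [ 7.3  2.1 49.4] F [1.2 0.3 0.2] w 0.008196342937327433
case x,y in tool [ 0.009 -0.     1.   ]
tcp px [[257.5834688  239.31177549]] scene [[173.15159989 193.09018157]]
```

View pics/wrist_8_o.png

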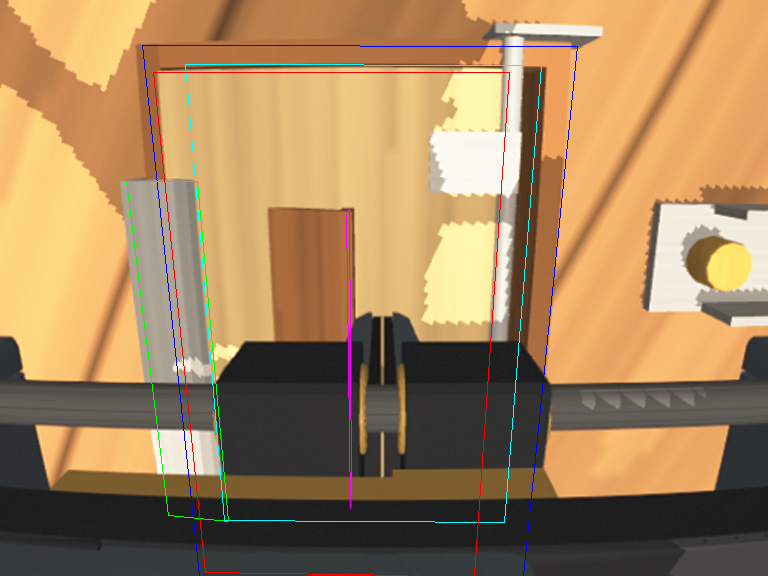

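>>> move_arm(
  increments=[
    {"offset": [0, 0, -1], "roll": 0, "jaw": -1},
    {"offset": [0, 0, -2], "roll": 0, "jaw": -1},
    {"offset": [0, 0, -2], "roll": 0, "jaw": -1},
  ],
)

```text
t: 13.48
tool_pos: [0.5178, -0.0173, 0.0494]
tcp_rot: [-1.393, 0.864, -0.864]
contact_force: [1.7, 1.9, -1.1]
width: 0.007
```

>>> move_arm(
  increments=[
    {"offset": [0, 0, -1], "roll": 0, "jaw": -1},
    {"offset": [0, 0, -1.5], "roll": 0, "jaw": -1},
    {"offset": [0, 0, -1.5], "roll": 0, "jaw": -1},
  ],
)

```text
t: 13.85
tool_pos: [0.5164, -0.018, 0.0494]
tcp_rot: [-1.393, 0.864, -0.864]
contact_force: [1.9, 0.8, -0.5]
width: 0.006
```

>>> move_arm(
  increments=[
    {"offset": [0, 0, -1], "roll": 0, "jaw": -1},
    {"offset": [0, 0, -1.5], "roll": 0, "jaw": -1},
    {"offset": [0, 0, -1.5], "roll": 0, "jaw": -1},
  ],
)

```text
t: 14.22
tool_pos: [0.516, -0.0183, 0.0495]
tcp_rot: [-1.391, 0.863, -0.865]
contact_force: [6.6, 6.5, -3.8]
width: 0.004
```

```bash
python3 look.py 9 0.0 20; python3 wov.py 9 0 20
```

```text
14.225 case [ 3.4  1.9 49.5] F [ 6.6  6.5 -3.8] w 0.004176825377505963
case x,y in tool [0.009 0.002 1.   ]
tcp px [[257.5287152  239.35785479]] scene [[171.78313136 192.3426377 ]]
```

View pics/wrist_9_o.png

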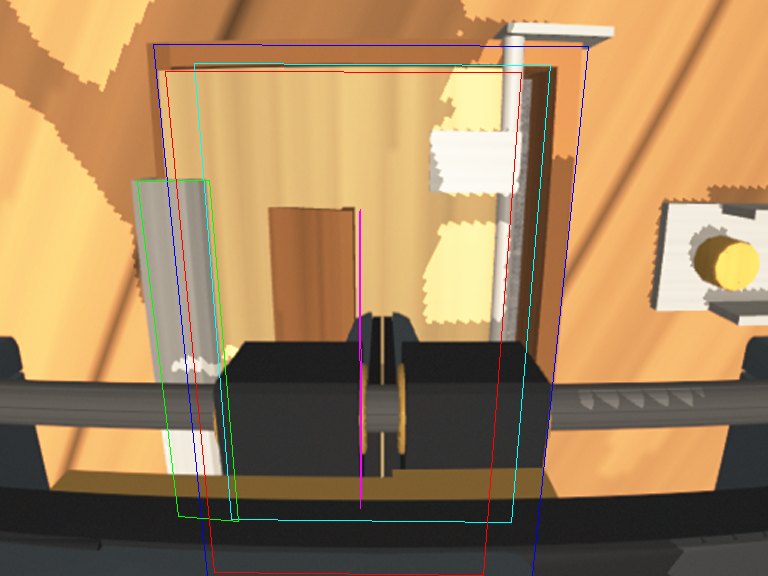

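>>> move_arm(
  increments=[
    {"offset": [0, 0, -0.7], "roll": 0, "jaw": -1},
    {"offset": [0, 0, -0.7], "roll": 0, "jaw": -1},
  ],
)

```text
t: 14.62
tool_pos: [0.516, -0.0184, 0.0496]
tcp_rot: [-1.39, 0.862, -0.865]
contact_force: [9.2, 10.3, -4.4]
width: 0.005
```

>>> move_arm(
  increments=[
    {"offset": [0, 0, 3], "roll": 0, "jaw": -1},
    {"offset": [0, 0, 8], "roll": 0, "jaw": -1},
    {"offset": [0, -15, 8], "roll": 0, "jaw": -1},
    {"offset": [0, -40, 8], "roll": 0, "jaw": -1},
    {"offset": [0, -75, 8], "roll": 0, "jaw": -1},
    {"offset": [0, -110, 8], "roll": 0, "jaw": -1},
    {"offset": [30, -120, 8], "roll": 0, "jaw": -1},
    {"offset": [80, -120, 8], "roll": 0, "jaw": -1},
    {"offset": [130, -120, 8], "roll": 0, "jaw": -1},
    {"offset": [180, -120, 8], "roll": 0, "jaw": -1},
    {"offset": [220, -120, 8], "roll": 0, "jaw": -1},
    {"offset": [220, -120, 8], "roll": 0, "jaw": -1},
    {"offset": [220, -120, 8], "roll": 0, "jaw": -1},
  ],
)

```text
t: 16.25
tool_pos: [0.6189, -0.2121, 0.1699]
tcp_rot: [-1.392, 0.864, -0.863]
contact_force: [-1.0, 0.7, 0.1]
width: 0.003
```

```bash
python3 look.py 10 0.0 20; python3 - <<'E'
from h import *
import ov
F=grab_frame("top");cv2.imwrite("pics/top10.png",F["color"])
cv2.imwrite("pics/top10z.png",cv2.resize(F["color"][130:290,170:410],None,fx=3.3,fy=3.3,interpolation=cv2.INTER_CUBIC))
E
```

```text
16.25 case [  11.4 -217.4  169.9] F [-1.   0.7  0.1] w 0.002708975531914073
case x,y in tool [ 0.009 -0.     1.   ]
```

View pics/scene_10_o.png

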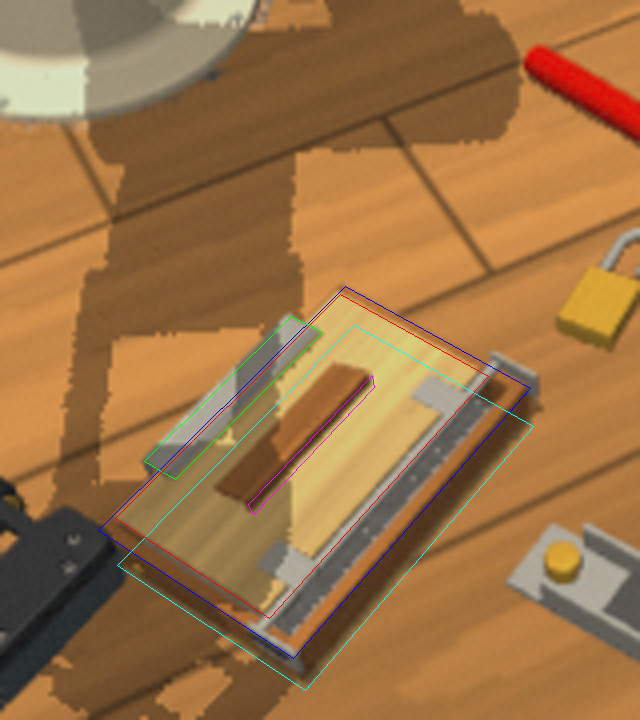

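View pics/top10z.png

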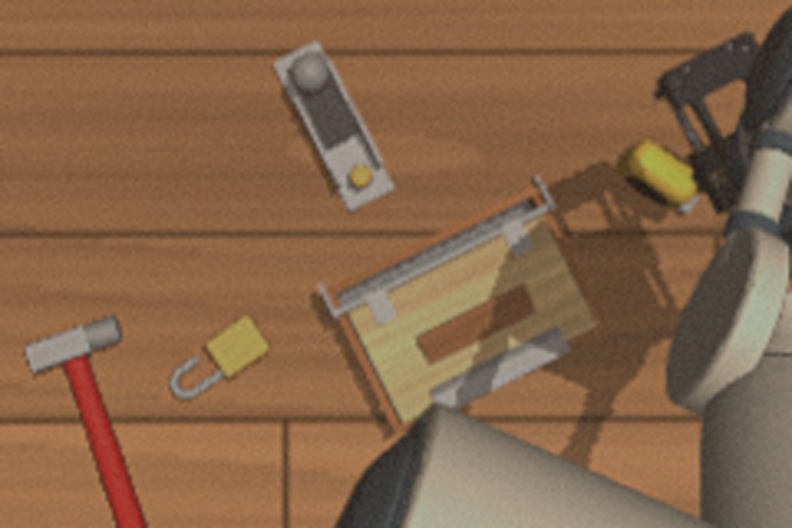

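The lip lies over the cover's front edge in both views, the cover matches the outline for flat and fully slid, and the other tools haven't moved.

```bash
python3 -c "
from station import *
print(job_done())"
```

```text
the job is handed in; nothing more can be done
None
```

The tool case is shut over the wrench and handed in at about 16 s of the 40 s allowed; no verdict was reported.

- **Folding:** With the jaws shut, I pushed the cover's outer face near its free edge down through an arc until it lay flat. A short press at the end read about 15 N.
- **Sliding:** I then pushed the thumb step towards the lip until the cover met its stop, where the force rose to about 14 N and the cover stopped moving. After that I backed off and lifted clear.

**Last checks:** The scene and top pictures show the cover flat. Its front edge is beneath the steel lip, and the cover's outline matches the full 20 mm slide to within about 3 mm. In the top picture the plane, padlock, tape and hammer head lie where they were. The wrench can no longer be seen under the cover. The arm was clear of everything, with the wrist force back to noise level.

**What disagreed or failed:**
- **Outline error:** My outline of the case was 2 to 4 mm off in places. The cover may have slid a millimetre or so before the thumb-step push, but it came down clear of the lip.
- **Refused move:** One move call was refused because its rows left out the roll value. I sent it again with the value added, and the arm had not moved in between.

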